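# Reverse the ratchet clamp and tighten it on the part

## Task

The ratchet of the small bench clamp is still set to release. Flip its orange direction lever over to the clamping side (green dot), swing the handle all the way back to the start of its stroke, feeling it click round freely without turning the screw, then pull it forward in as many strokes as it takes until the foot holds the aluminium part firmly. It is firm when the handle clearly turns harder than it did with the foot still in the air; stop there without overtightening, let go, and leave the part and the things around it where they are.

Things in the scene. Friction and masses are not known exactly. Their poses are not given: they have to be found in the camera images.
- clamp: Bench clamp bolted down: grey base plate 105 x 125 x 14 mm, two steel columns, crosshead (top 106 mm up). Origin: centre of the underside, on the vertical screw axis; z up. The handle turns about this axis above the crosshead; at handle angle 0 its arm points along the clamp's own -x (towards the robot).
- handle (a joint): Angle of the ratchet handle about the screw axis, rad: + is clockwise from above (clamping way), stops at -0.6 (start of stroke) and +0.6. Force at the knob: free-wheeling 1 to 2.5 N, a click every 0.35 rad; turning the screw with the foot in the air about 4 to 6 N (the first 0.1 to 0.4 rad of a stroke are slack); foot firm about 8 to 10 N; overtight from about 12 N. Stays where left.
- knob (a point): Middle of the gripping length of the handle's upright black round knob: 19 mm diameter, top 19 mm above this point; the steel arm's top (20 mm wide) is 22 mm below it. The knob stands 130 mm from the screw axis, does not spin on the arm, and is smooth, so a grip may slip round it. It keeps its height.
- direction (a joint): Orange direction lever, rad, + clockwise from above about its pivot (on the arm, 72 mm from the screw axis). It springs over its centre (0) to either side: -0.36 release (tip at the red dot), +0.36 clamping (tip at the green dot); nearer 0.2 while the pawl sits on a tooth. Set to clamping, + handle turns drive the screw and - turns free-wheel; set to release, the reverse.
- lever_tip (a point): Middle of the lever's upright orange tab, 10 mm along the arm x 8 mm across x 26 mm tall; its top is 9.5 mm above this point. It stands between pivot and screw axis, 66 mm from the pivot; flipping shifts it 46 mm across the arm (towards the clamp's -y at handle angle 0) and takes about 2 to 4 N. Below lie the lever's bar (top 12.5 mm below) and the handle's flat head, r 40 mm (top 18 mm below).
- foot: Steel pressure foot of the screw, a disc of 31 mm diameter; origin: centre of its underside. Goes straight down 6 mm per rad of screw turn in the clamping way, and the screw stays where left. At the start 2.5 to 6.5 mm above the part. Once it touches, some 0.1 rad more makes it firm.
- part: Loose aluminium two-part case, 38 x 44 x 30 mm high, lying on the clamp's bed under the foot. Origin: centre of its underside; its flat top is 30 mm above.
- loupe_center (a point): Centre of the small black eye loupe, 36 x 36 x 30 mm, a bystander.
- counter_center (a point): Centre of the round white tally counter, 43 x 52 x 20 mm, a bystander.
Mind the look-alikes: they are no part of the job. Leave any purple or yellow look-alike of the part alone.

How it is judged:
By the outcome, as a careful person would: the job done as asked, in the order asked, and still so for the second after the job is handed in, with the robot touching nothing.
It also fails if it takes over 67 s, if anything falls off the work surface, if the arm or the gripper's body presses on something with over 40 N, if the wrist force passes 120 N, or if a joint passes its speed limit or range.

## Robot

A 7-joint arm with a two-finger parallel gripper is mounted at the origin on a cart in front of the work surface, level with it; the furniture and walls round the work are solid. World frame = base frame: x ahead of the robot, y to its left, z up, the work surface at z = 0. Lengths are in mm, angles in rad, forces in N, time in s.
With the tool pointing down it reaches from about 425 to 875 mm from the base axis. Payload 4.7 kg.
Tool frame: the origin (TCP) lies midway between the tips of the shut fingers; the grasp point (between the pads) lies robot.grip_depth behind it (robot.grip_depth is the distance from the TCP to the grasp point, in mm); x points along the fingers, y is the direction in which the jaws open and shut, and the axes are right-handed (so a half turn about x gives the same grasp; the last joint's range is limited). The gripper opens to 87 mm and grips with 3 to 60 N. Pads are 19 mm wide; open, the fingers measure 117 mm over their backs; the gripper's body (75 mm by 190 mm) begins 51 mm behind the grasp point.
Start: joints at [-0.678, 0.321, -0.07, 1.45, 0.023, 1.371, -0.057], TCP at [500.513, 414.744, 222.587] pointing down, gripper open.
Joint ranges: [-2.86, 2.86], [-0.3, 2.09], [-1.38, 1.24], [0.06, 2.45], [-1.56, 4.7], [0.09, 2.05], [-2.69, 2.69]. Speed limits (rad/s): [2.57, 2.57, 3.14, 3.14, 3.14, 3.14, 3.14].

## Interface

Orientations are given as a unit quaternion [x, y, z, w].
In Python, from plant import robot, optics, finish_job gives the robot as it stands.
- The arm moves only by the shell command python3 -m inch 'ROWS' [OPENING] [FORCE]. ROWS is a JSON object of lists of equal length, an entry for each row: "travel": the shift along the tool's x, y, z in mm, a list of three; "roll": the turn about the tool's x in degrees. In form: {"travel": [[tx, ty, tz], ...], "roll": [roll, ...]}. A call has exactly 10 rows; each row is the pose to reach, as a shift and turn from the pose measured when the call began, along the tool's axes at that moment; what a row does not reach only later rows make up. A row lasts 1/10 s, in which the tool goes at most 50 mm and 8.59 degrees, less where a joint would pass 70% of its speed; a pose out of reach is approached as far as the arm can. A call with a gripper value outside its range is refused whole. OPENING is the opening, from 0 (shut) to 1 (fully open), set as the call begins (- or left out, the last holds). The fingers move at their own pace and stop on an object; FORCE is the grip in N (left out, the last holds). Time passes only in rows, so rows that repeat a pose let the fingers close, or fill a call up. It gives the time, the measured TCP pose, the force and the opening at its end, in the units of the state.
- robot.state(): the state, without advancing time (a new reading comes with each control period).
- optics.snapshot(name): name is "scene" or "top" or "wrist"; returns a dict with "img" (400x640x3 uint8, red, green, blue), "depth" (400x640 float32, mm along the optical axis (not along the pixel's ray), 0 where there is no reading), "vfov" (degrees; the focal length in pixels is half the picture's height over the tangent of half this angle, whatever the lens; pixels are square), "cx", "cy" (the principal point, pixels), "rvec" (rotation vector, rad) and "tvec" (3), from world to camera coordinates, as OpenCV has them. Camera axes: x right, y down, z forward; pixel columns grow to the right and rows downward; lengths in mm; the calibration is good to about 2 mm. A picture is of the moment at which its call begins.
- finish_job(): hands the job in, once; it reports no verdict.
The state is a dict: "time": time; "joint_pos": joint angles; "dq": joint speeds; "joint_efforts": joint torques, N m; "ee_pos": TCP position; "orientation": TCP orientation; "ft_force": force on the tool from outside, world axes, zero at the start; "wrist_torque": the same for the moment, N m; "width": finger opening in mm.
Only numpy, scipy, OpenCV 4.12 (cv2) and the standard library are available. Lean on these libraries where they do the work, as an engineer would, in place of code of your own. Each camera call takes 0.05 s, during which the arm holds its last target. There are 200 camera calls.

## Working session

There is one attempt and no reset: what is moved stays moved. The work goes in short steps, Python scripts to look and compute and a shell command to move; the robot and the scene stay as the last step left them, time stands still between calls to the robot, and variables do not carry over. Pictures are saved under pics/ and viewed, about 8 in all and at most 12, crops included, and the job is handed in when it is done.

```bash
ls; mkdir -p pics; cat > h.py <<'E'
import numpy as np, cv2
from scipy.spatial.transform import Rotation as R
from plant import robot, optics, finish_job
def snap(n):
    s=optics.snapshot(n); H,W=s['depth'].shape
    f=H/2/np.tan(np.radians(s['vfov'])/2); s['f']=f
    s['M']=R.from_rotvec(np.ravel(s['rvec'])).as_matrix(); s['t']=np.ravel(s['tvec'])
    v,u=np.mgrid[:H,:W]; d=s['depth']
    c=np.stack([(u-s['cx'])/f*d,(v-s['cy'])/f*d,d],-1)
    s['P']=(c-s['t'])@s['M']; s['P'][d==0]=np.nan
    return s
def save(s,name,box=None,k=1):
    im=s['img'][...,::-1]
    if box: im=im[box[1]:box[3],box[0]:box[2]]
    cv2.imwrite('pics/'+name,cv2.resize(im,None,fx=k,fy=k,interpolation=cv2.INTER_CUBIC))
def totool(d):
    return R.from_quat(robot.state()['orientation']).inv().apply(d)
E
python3 - <<'E'
from h import *
a=snap('scene');b=snap('top')
save(a,'a.png');save(b,'b.png')
np.savez('m.npz',a=a['P'],b=b['P'])
print(robot.grip_depth,robot.state(),R.from_quat(robot.state()['orientation']).as_matrix())
for s in(a,b):print(-s['M'].T@s['t'],s['f'])
im=b['img'].astype(int);hsv=cv2.cvtColor(b['img'],cv2.COLOR_RGB2HSV)
for n,s in(('scene',a),('top',b)):
  hsv=cv2.cvtColor(s['img'],cv2.COLOR_RGB2HSV)
  for c,l,h in(('or',5,18),('green',45,85),('red',0,4)):
    m=cv2.inRange(hsv,(l,150,90),(h,255,255))
    k,_,st,ce=cv2.connectedComponentsWithStats(m)
    for i in range(1,k):
      if st[i,4]>8:print(n,c,st[i],ce[i].round(),np.nanmedian(s['P'][_==i],0).round(1))
E
```

```text
pics
18.700000000000003 {'time': 0.1, 'joint_pos': array([-0.67787915,  0.32177659, -0.07007947,  1.45151842,  0.02261461,
        1.3708072 , -0.05693334]), 'dq': array([-0.0010291 , -0.00282312,  0.00070709, -0.00371427,  0.0008409 ,
        0.00058799,  0.00048725]), 'joint_efforts': array([-3.24917055e-04, -4.92575347e+01, -4.05899696e-01, -3.13393450e+01,
       -6.41289284e-02,  3.96933127e-02,  5.85694488e-05]), 'ee_pos': array([500.15430617, 414.38850997, 221.57021421]), 'orientation': array([ 0.30024248,  0.64015676, -0.30137517,  0.63970836]), 'ft_force': array([ 0.36496196, -0.15695601,  0.51625714]), 'wrist_torque': array([-0.01100796,  0.05038861,  0.04549251]), 'width': 87.03731142732185} [[-1.25533463e-03  7.69988931e-01  6.38056009e-01]
 [-1.17993360e-03  6.38054927e-01 -7.69989947e-01]
 [-9.99998516e-01 -1.71945877e-03  1.07563361e-04]]
[-21.6783577  465.63572499 732.05075174] 398.46347948720654
[ 325.24078651  144.35171914 1050.77122224] 424.0603009530484
scene or [339 161  32  15  84] [352. 169.] [566.3  42.1 135.1]
scene or [300 328   8   4  10] [304. 330.] [324.4 295.6   5.1]
scene or [310 365   5   6   9] [312. 367.] [252.3 318.    4.5]
scene or [251 386  11  14  30] [256. 393.] [260.3 424.    5.4]
scene or [332 388   8  12  29] [335. 393.] [192.1 302.7   4.8]
scene red [281 292   9   9  58] [285. 296.] [405.5 296.6  15.5]
top or [367 176   3   5  10] [368. 178.] [577.   57.9 147.9]
top red [258 253   8   7  41] [262. 256.] [404.  296.4  14. ]
```

View pics/a.png

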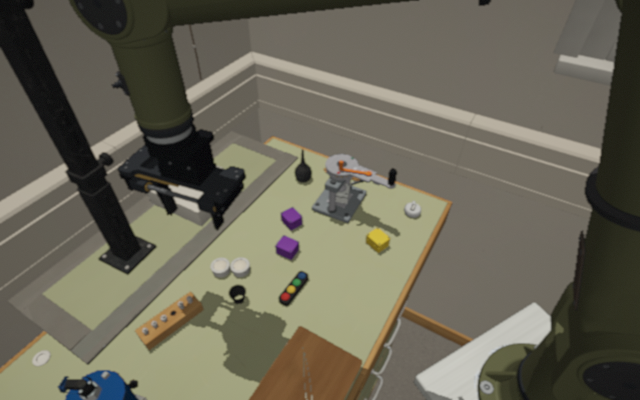

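View pics/b.png

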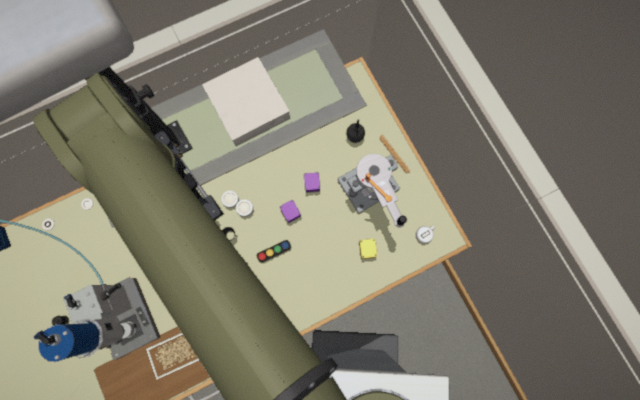

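The clamp is at about (375,180) in the top view, with its handle head at (374,170), orange lever from (368,178) to (390,200) and black knob at (401,220). The tally counter is at (426,235). Next I'll zoom in and measure.

```bash
python3 - <<'E'
from h import *
b=snap('top');a=snap('scene')
t=cv2.resize(b['img'][130:260,320:450],(560,560),interpolation=cv2.INTER_CUBIC)
c=cv2.resize(a['img'][140:230,300:430],(560,388),interpolation=cv2.INTER_CUBIC)
c=np.vstack([c,np.zeros((172,560,3),np.uint8)])
cv2.imwrite('pics/c.png',np.hstack([t,c])[:,:,::-1][:, :1120]) if 0 else cv2.imwrite('pics/c.png',cv2.resize(np.hstack([t,c]),(800,400))[:,:,::-1])
for s,n,(u0,u1,v0,v1) in((b,'top',(335,425,140,240)),(a,'scene',(310,405,145,220))):
  P=s['P'][v0:v1,u0:u1].reshape(-1,3);C=s['img'][v0:v1,u0:u1].reshape(-1,3).astype(int)
  br=C.sum(1)
  z=P[:,2]
  k=(br<110)&(z>60); print(n,'knob',k.sum(),P[k].mean(0).round(1),P[k].min(0).round(),P[k].max(0).round())
  o=(C[:,0]-C[:,2]>70)&(C[:,0]>C[:,1]+40)&(z>90);print('orange',o.sum());
  q=P[o];print(q[np.argsort(-q[:,2])][:12].round(0).tolist())
  if n=='top':
    hd=(z>112)&(z<150)&~o;print('head z hist',np.histogram(z[z>80],bins=range(80,180,4)))
    pl=(z>5)&(z<20);print('plate',cv2.minAreaRect(P[pl][:,:2].astype(np.float32)))
E
```

```text
top knob 20 [479.4 -11.3 163.8] [476. -17. 153.] [485.  -7. 171.]
orange 115
[[581.0, 59.0, 157.0], [576.0, 61.0, 157.0], [581.0, 56.0, 157.0], [583.0, 61.0, 156.0], [579.0, 61.0, 156.0], [581.0, 61.0, 156.0], [577.0, 58.0, 156.0], [581.0, 63.0, 156.0], [584.0, 58.0, 155.0], [580.0, 56.0, 155.0], [580.0, 58.0, 152.0], [579.0, 55.0, 148.0]]
head z hist (array([  0,   0,   4,  13,   9,  43, 161,  64,  22,  19,  16, 611, 697,
       117,   9,   9,   8,   3,  12,  11,   8,  28,  27,   1]), array([ 80,  84,  88,  92,  96, 100, 104, 108, 112, 116, 120, 124, 128,
       132, 136, 140, 144, 148, 152, 156, 160, 164, 168, 172, 176]))
plate ((589.8301391601562, 15.462783813476562), (260.66943359375, 213.29566955566406), 3.298299551010132)
scene knob 79 [481.7 -12.4 156.1] [477. -19. 136.] [489.  -7. 172.]
orange 111
[[582.0, 61.0, 159.0], [579.0, 63.0, 158.0], [581.0, 59.0, 158.0], [579.0, 57.0, 156.0], [580.0, 59.0, 156.0], [586.0, 61.0, 156.0], [578.0, 61.0, 155.0], [583.0, 55.0, 155.0], [578.0, 58.0, 155.0], [585.0, 62.0, 154.0], [583.0, 63.0, 152.0], [582.0, 61.0, 152.0]]
```

View pics/c.png

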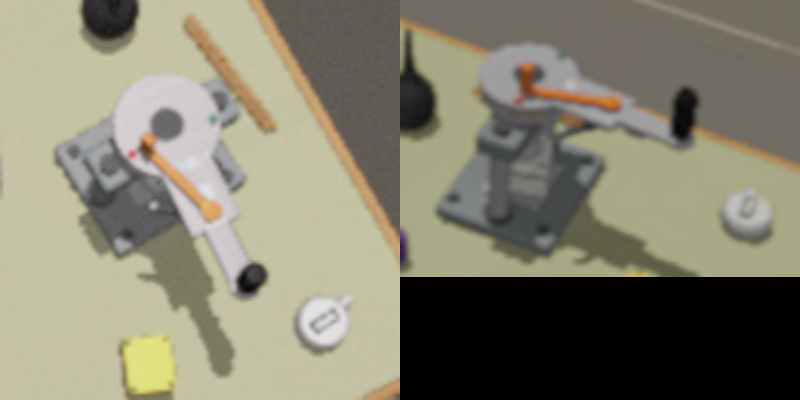

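The lever tip is at the red dot side, and the knob sits to the lower right of the head. I'll fit the axis, clamp yaw and handle angle, then compute the targets.

```bash
python3 - <<'E'
from h import *
from scipy.optimize import least_squares
b=snap('top')
u0,u1,v0,v1=330,430,135,240
P=b['P'][v0:v1,u0:u1];C=b['img'][v0:v1,u0:u1].astype(int);z=P[...,2]
# head boundary: points z 124-136
m=((z>123)&(z<137)).astype(np.uint8)
er=cv2.morphologyEx(m,cv2.MORPH_OPEN,cv2.getStructuringElement(cv2.MORPH_ELLIPSE,(23,23)))
ct=max(cv2.findContours(er,0,1)[0],key=len)[:,0]
q=np.array([P[y,x,:2] for x,y in ct])
for it in range(3):
  f=least_squares(lambda p:np.hypot(*(q-p[:2]).T)-p[2],[*q.mean(0),40],loss='soft_l1',f_scale=1.5)
print('head',f.x.round(1),len(q), 'med z',np.median(z[m>0]))
c=f.x[:2]
o=(C[...,0]-C[...,2]>70)&(C[...,0]>C[...,1]+40)&(z>100)
tab=P[o&(z>150)];print('tab top',tab.mean(0).round(1),len(tab))
bar=P[o&(z<146)];w=bar[:,:2]-c;print('bar far end',bar[np.argsort(-np.hypot(*w.T))][:5].round(0).tolist())
kn=P[(C.sum(2)<110)&(z>160)];print('knob top',kn.mean(0).round(1),len(kn))
d=kn.mean(0)[:2]-c;print('r',np.hypot(*d),'ang',np.degrees(np.arctan2(d[1],d[0])))
# green/red dots
for n,mm in(('g',(C[...,1]-C[...,0]>25)&(z>110)),('r',(C[...,0]-C[...,1]>60)&(C[...,0]-C[...,2]>60)&(abs(C[...,1]-C[...,2])<25)&(z>110))):
  print(n,mm.sum(),P[mm].mean(0).round(1))
# plate
a=snap('scene')
for s in(a,b):
  X=s['P'].reshape(-1,3);k=(abs(X[:,2]-14)<4)&(np.hypot(*(X[:,:2]-c).T)<90)
  print('plate',k.sum(),cv2.minAreaRect(X[k][:,:2].astype(np.float32)))
  for lo,hi in((92,110),):
    k=(X[:,2]>lo)&(X[:,2]<hi)&(np.hypot(*(X[:,:2]-c).T)<90);print('xhead',k.sum(),cv2.minAreaRect(X[k][:,:2].astype(np.float32)))
E
```

```text
Traceback (most recent call last):
ValueError: max() iterable argument is empty
```

```bash
cat > fit.py <<'E'
from h import *
from scipy.optimize import least_squares
b=snap('top')
u0,u1,v0,v1=330,430,135,240
P=b['P'][v0:v1,u0:u1];C=b['img'][v0:v1,u0:u1].astype(int);z=P[...,2]
m=((z>123)&(z<165)).astype(np.uint8)
E_=lambda n:cv2.getStructuringElement(cv2.MORPH_ELLIPSE,(n,n))
er=cv2.morphologyEx(cv2.morphologyEx(m,cv2.MORPH_CLOSE,E_(9)),cv2.MORPH_OPEN,E_(25))
ct=max(cv2.findContours(er,0,1)[0],key=len)[:,0]
# intersect contour rays with z=130
O=-b['M'].T@b['t']
r=np.c_[(ct[:,0]+u0-b['cx'])/b['f'],(ct[:,1]+v0-b['cy'])/b['f'],np.ones(len(ct))]@b['M']
q=(O+r*((130-O[2])/r[:,2])[:,None])[:,:2]
f=least_squares(lambda p:np.hypot(*(q-p[:2]).T)-p[2],[*q.mean(0),40],loss='soft_l1',f_scale=1.5)
print('head',f.x.round(1),len(q), 'med z',np.median(z[(z>123)&(z<137)]))
c=f.x[:2]
o=(C[...,0]-C[...,2]>70)&(C[...,0]>C[...,1]+40)&(z>100)
tab=P[o&(z>150)];print('tab top',tab.mean(0).round(1),len(tab))
kn=P[(C.sum(2)<110)&(z>160)];print('knob top',kn.mean(0).round(1),len(kn))
d=kn.mean(0)[:2]-c;print('r',np.hypot(*d),'ang',np.degrees(np.arctan2(d[1],d[0])))
for n,mm in(('g',(C[...,1]-C[...,0]>25)&(z>110)),('r',(C[...,0]-C[...,1]>60)&(C[...,0]-C[...,2]>60)&(abs(C[...,1]-C[...,2])<25)&(z>110))):
  print(n,mm.sum(),P[mm].mean(0).round(1))
a=snap('scene')
for s in(a,b):
  X=s['P'].reshape(-1,3)
  for lo,hi in((10,18),(92,110)):
    k=(X[:,2]>lo)&(X[:,2]<hi)&(np.hypot(*(X[:,:2]-c).T)<90)
    print(lo,k.sum(),cv2.minAreaRect(X[k][:,:2].astype(np.float32)))
E
python3 fit.py
```

```text
head [598.6  44.2  39. ] 97 med z 128.35784300497065
tab top [580.   59.  155.3] 12
knob top [480.2 -11.4 166.6] 14
r 130.85355996457724 ang -154.84907922376902
g 1 [607.8   9.  129.7]
r 4 [578.3  67.7 127.6]
10 793 ((601.6322021484375, 44.471710205078125), (104.89155578613281, 126.97998046875), 33.86631774902344)
92 199 ((589.7646484375, 40.75785446166992), (44.551856994628906, 123.04039001464844), 16.230253219604492)
10 618 ((600.3072509765625, 44.7010498046875), (104.80764770507812, 124.33309936523438), 34.161834716796875)
92 243 ((596.7903442382812, 41.479522705078125), (45.84870910644531, 123.04676818847656), 34.44553756713867)
```

Measured so far:

| Item | Value |
|---|---|
| Screw axis | (599, 44.5) |
| Clamp x direction | 34° |
| Handle angle | about +0.15 |
| Lever tab | (580, 59), top at about 157 |
| Head top | about 129 |

I'll go above the red side with the fingers shut.

```bash
python3 -m inch '{"travel":[[0,-16,30],[0,-32,60],[0,-48,90],[0,-64,120],[0,-80,150],[0,-96,180],[0,-112,210],[0,-128,240],[0,-144,270],[0,-157,297]],"roll":[8,16,24,32,40,48,56,64,72,80]}' 0 10
python3 - <<'E'
from h import *
s=robot.state();M=R.from_quat(s['orientation']).as_matrix()
print('yaw',np.degrees(np.arctan2(M[1,1],M[0,1])),'travel',totool(np.array([568.7,85.5,143])-s['ee_pos']).round(1),s['joint_pos'].round(2))
E
```

```text
time: 1.35
ee_pos: [569.2, 83.8, 222.6]
orientation: [-0.643, -0.295, 0.643, -0.295]
ft_force: [0.1, 0.1, -0.3]
width: 14.8
yaw -40.736418552719385 travel [79.6 -1.5 -1. ] [-0.42  0.16  0.26  1.65 -0.04  1.33 -0.87]
```

```bash
python3 -m inch '{"travel":[[5,-1,-1],[15,-1,-1],[25,-1,-1],[35,-1,-1],[46,-1,-1],[57,-1,-1],[67,-1,-1],[75,-1,-1],[79,-1,-1],[79,-1,-1]],"roll":[6,12,18,24,24,24,24,24,24,24]}' 0 10
python3 - <<'E'
from h import *
s=robot.state();M=R.from_quat(s['orientation']).as_matrix()
print('yaw',np.degrees(np.arctan2(M[1,1],M[0,1])),'travel',totool(np.array([591.3,37.5,143])-s['ee_pos']).round(1))
w=snap('wrist');a=snap('scene')
c=cv2.resize(a['img'][130:220,290:420],(480,332),interpolation=cv2.INTER_CUBIC)
cv2.imwrite('pics/d.png',np.vstack([cv2.resize(w['img'],(480,300)),c])[...,::-1].copy()[:600])
E
```

```text
time: 2.35
ee_pos: [568.8, 85.0, 143.0]
orientation: [-0.69, -0.155, 0.69, -0.155]
ft_force: [-1.0, -0.1, 0.2]
width: 0.3
yaw -64.71906227547672 travel [-0.  52.6 -0.1]
```

View pics/d.png

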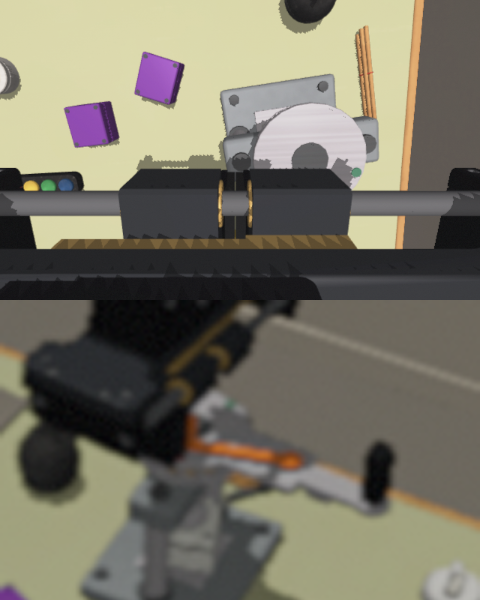

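The wrist and scene views show the shut fingers beside the lever on the red side, at about (235,170) in the upper view. I'll push across now.

```bash
python3 -m inch '{"travel":[[0,6,0],[0,12,0],[0,18,0],[0,24,0],[0,30,0],[0,36,0],[0,42,0],[0,48,0],[0,53,0],[0,53,0]],"roll":[0,0,0,0,0,0,0,0,0,0]}' 0 10
python3 - <<'E'
from h import *
w=snap('wrist');a=snap('scene')
c=cv2.resize(a['img'][130:220,290:420],(480,332),interpolation=cv2.INTER_CUBIC)
cv2.imwrite('pics/e.png',np.vstack([cv2.resize(w['img'],(400,250)),cv2.resize(c,(480,332))[:, :400]])[...,::-1])
E
```

```text
time: 3.45
ee_pos: [592.2, 35.8, 143.9]
orientation: [0.69, 0.154, -0.69, 0.155]
ft_force: [-0.2, -0.4, 1.4]
width: 1.0
```

View pics/e.png

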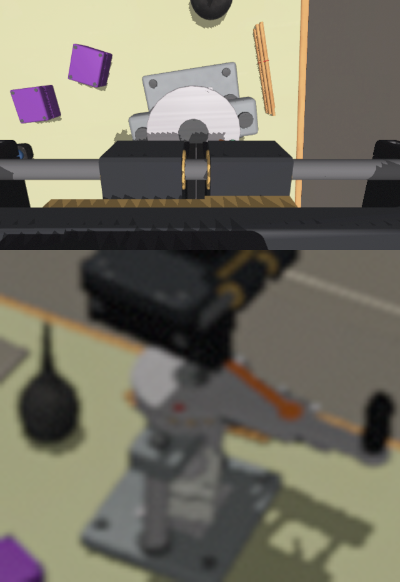

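The lever now points to the green side, and the red dot is visible and uncovered. I'll rise, go above the knob with the fingers part open, and verify from the top.

```bash
python3 -m inch '{"travel":[[-20,0,0],[-40,0,0],[-60,0,0],[-60,-1,25],[-60,-2,50],[-60,-3,75],[-60,-4,100],[-60,-5,120],[-60,-5,120],[-60,-5,120]],"roll":[0,0,0,0,0,0,0,0,0,0]}' 0.6 10
python3 - <<'E'
from h import *
s=robot.state();M=R.from_quat(s['orientation']).as_matrix()
print('yaw',np.degrees(np.arctan2(M[1,1],M[0,1])),'travel to knob',totool(np.array([481,-11,140])-s['ee_pos']).round(1),s['joint_pos'].round(2))
b=snap('top');w=snap('wrist')
c=cv2.resize(b['img'][130:260,320:450],(400,400),interpolation=cv2.INTER_CUBIC)
cv2.imwrite('pics/f.png',np.hstack([c,cv2.resize(w['img'],(400,250))[:400] if 0 else np.vstack([cv2.resize(w['img'],(400,250)),np.zeros((150,400,3),np.uint8)])])[...,::-1])
E
```

```text
time: 4.55
ee_pos: [481.7, -9.0, 204.3]
orientation: [0.691, 0.155, -0.689, 0.155]
ft_force: [1.1, -0.1, -0.5]
width: 51.8
yaw -64.71633274013486 travel to knob [64.3  1.5  1.6] [-0.38 -0.04  0.34  1.89  0.01  1.28 -1.18]
```

View pics/f.png

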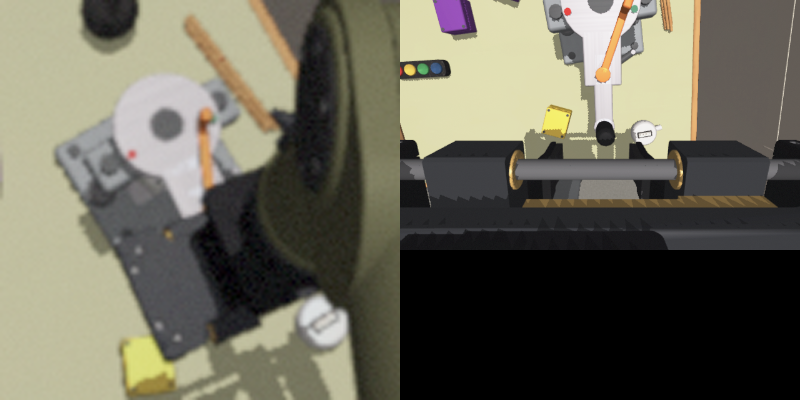

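```bash
python3 fit.py 2>&1 | head -6
```

```text
fit.py:22: RuntimeWarning: Mean of empty slice.
  print(n,mm.sum(),P[mm].mean(0).round(1))
  ret = um.true_divide(
head [598.6  44.2  39. ] 97 med z 128.30836445220018
tab top [601.9  18.8 155.4] 14
```

The lever tip is at the green dot and the knob lies between the jaws at (605,130) in the wrist view. I'll descend and grip.

```bash
python3 -m inch '{"travel":[[15,1,1],[30,1,1],[45,1,1],[58,1,1],[64,1,1],[64,1,1],[64,1,1],[64,1,1],[64,1,1],[64,1,1]],"roll":[0,0,0,0,0,0,0,0,0,0]}' 0.6 30
python3 -m inch '{"travel":[[0,0,0],[0,0,0],[0,0,0],[0,0,0],[0,0,0],[0,0,0],[0,0,0],[0,0,0],[0,0,0],[0,0,0]],"roll":[0,0,0,0,0,0,0,0,0,0]}' 0 30
cat >> h.py <<'E'
A=np.array([599,44.5]);CL=np.radians(-146)
def info():
    s=robot.state();M=R.from_quat(s['orientation']).as_matrix()
    d=s['ee_pos'][:2]-A;w=np.arctan2(d[1],d[0]);q=(CL-w+np.pi)%(2*np.pi)-np.pi
    t=np.array([np.sin(w),-np.cos(w)]) # clockwise (+) direction
    print('t %.2f q %.3f r %.1f z %.1f yaw %.1f want %.1f Ftan(on tool) %.2f Frad %.2f Fz %.1f width %.1f tq %.2f'%(s['time'],q,np.hypot(*d),s['ee_pos'][2],np.degrees(np.arctan2(M[1,1],M[0,1])),np.degrees(w)+90,s['ft_force'][:2]@t,s['ft_force'][:2]@d/np.hypot(*d),s['ft_force'][2],s['width'],s['wrist_torque'][2]))
    return s,q
def arc(q1,n=10,r=130,zt=140):
    s,q=info()
    Q=np.linspace(q,q1,n+1)[1:]
    M=R.from_quat(s['orientation']).as_matrix();y0=np.degrees(np.arctan2(M[1,1],M[0,1]))
    for x in Q:
        w=CL-x;p=np.array([*(A+r*np.array([np.cos(w),np.sin(w)])),zt])
        print((M.T@(p-s['ee_pos'])).round(1).tolist(),round(y0-(np.degrees(w)+90),1))
E
python3 - <<'E'
from h import *
arc(-0.4)
E
```

```text
time: 5.75
ee_pos: [481.8, -10.3, 140.2]
orientation: [0.69, 0.155, -0.69, 0.155]
ft_force: [-0.6, -0.3, 0.6]
width: 52.3
time: 6.75
ee_pos: [481.6, -11.0, 140.2]
orientation: [0.69, 0.154, -0.69, 0.155]
ft_force: [-1.1, -4.4, 1.9]
width: 18.2
t 6.75 q 0.152 r 129.8 z 140.2 yaw -64.7 want -64.7 Ftan(on tool) -3.49 Frad 2.84 Fz 1.9 width 18.2 tq -0.08
[0.2, 7.2, -0.0] -3.2
[0.3, 14.3, -0.6] -6.3
[0.3, 21.4, -1.6] -9.5
[0.3, 28.5, -3.0] -12.7
[0.3, 35.4, -4.7] -15.8
[0.3, 42.3, -6.9] -19.0
[0.3, 49.0, -9.4] -22.2
[0.3, 55.5, -12.3] -25.3
[0.3, 61.9, -15.5] -28.5
[0.3, 68.2, -19.1] -31.6
```

```bash
python3 -m inch '{"travel":[[0,7.2,0],[0,14.3,-0.6],[0,21.4,-1.6],[0,28.5,-3],[0,35.4,-4.7],[0,42.3,-6.9],[0,49,-9.4],[0,55.5,-12.3],[0,61.9,-15.5],[0,68.2,-19.1]],"roll":[-3.2,-6.3,-9.5,-12.7,-15.8,-19,-22.2,-25.3,-28.5,-31.6]}' 0 30
python3 - <<'E'
from h import *
arc(-0.6)
E
```

```text
time: 7.75
ee_pos: [527.0, -65.7, 140.3]
orientation: [-0.621, -0.337, 0.622, -0.337]
ft_force: [-5.1, -4.3, 3.2]
width: 18.0
t 7.75 q -0.399 r 131.6 z 140.3 yaw -33.1 want -33.2 Ftan(on tool) 1.92 Frad 6.38 Fz 3.2 width 18.0 tq -0.19
[0.2, 2.6, -1.6] -1.1
[0.2, 5.2, -1.7] -2.2
[0.2, 7.8, -1.9] -3.4
[0.2, 10.5, -2.0] -4.5
[0.2, 13.1, -2.3] -5.7
[0.2, 15.7, -2.5] -6.8
[0.2, 18.3, -2.9] -8.0
[0.2, 20.8, -3.3] -9.1
[0.2, 23.4, -3.7] -10.3
[0.2, 26.0, -4.2] -11.4
```

Free-wheeling shows about 1.9 N, as expected. I'll continue to the stop.

```bash
python3 -m inch '{"travel":[[0,3,0],[0,6,-0.1],[0,9,-0.3],[0,12,-0.6],[0,15,-0.9],[0,18,-1.2],[0,21,-1.6],[0,24,-2.1],[0,26,-2.6],[0,27.5,-2.9]],"roll":[-1.2,-2.4,-3.6,-4.8,-6,-7.2,-8.5,-9.8,-11,-12]}' 0 15
python3 - <<'E'
from h import *
arc(-0.63)
E
```

```text
time: 8.75
ee_pos: [551.6, -79.1, 140.2]
orientation: [-0.582, -0.4, 0.584, -0.401]
ft_force: [-2.8, -3.4, 2.0]
width: 18.3
t 8.75 q -0.611 r 132.4 z 140.2 yaw -21.0 want -21.0 Ftan(on tool) 1.39 Frad 4.19 Fz 2.0 width 18.3 tq -0.04
[0.2, 0.2, -2.4] -0.1
[0.2, 0.5, -2.4] -0.3
[0.2, 0.7, -2.4] -0.4
[0.2, 1.0, -2.4] -0.5
[0.2, 1.2, -2.4] -0.6
[0.2, 1.4, -2.4] -0.7
[0.2, 1.7, -2.4] -0.8
[0.2, 1.9, -2.4] -0.9
[0.2, 2.2, -2.4] -1.0
[0.2, 2.4, -2.4] -1.1
```

```bash
python3 -m inch '{"travel":[[0,0.6,0],[0,1.2,0],[0,1.8,0],[0,2.4,0],[0,3,0],[0,3.5,-0.1],[0,4,-0.1],[0,4.5,-0.1],[0,5,-0.2],[0,5.5,-0.2]],"roll":[-0.2,-0.5,-0.7,-1,-1.3,-1.5,-1.8,-2,-2.2,-2.4]}' 0 15
python3 - <<'E'
from h import *
info()
E
```

```text
time: 9.75
ee_pos: [553.9, -79.9, 140.0]
orientation: [-0.572, -0.414, 0.577, -0.411]
ft_force: [-12.1, 0.3, 9.2]
width: 18.4
t 9.75 q -0.629 r 132.3 z 140.0 yaw -18.6 want -19.9 Ftan(on tool) 11.50 Frad 3.80 Fz 9.2 width 18.4 tq -0.01
```

At the stop: 11.5 N reaction at q≈-0.62. Now the forward stroke.

```bash
python3 - <<'E'
from h import *
arc(-0.25,r=132)
E
```

```text
t 9.75 q -0.629 r 132.3 z 140.0 yaw -18.6 want -19.9 Ftan(on tool) 11.50 Frad 3.80 Fz 9.2 width 18.4 tq -0.01
[0.1, -5.0, -0.5] 3.5
[0.1, -10.0, -0.9] 5.7
[0.2, -15.0, -1.5] 7.9
[0.2, -19.9, -2.3] 10.1
[0.2, -24.8, -3.3] 12.2
[0.3, -29.7, -4.4] 14.4
[0.3, -34.5, -5.7] 16.6
[0.3, -39.3, -7.3] 18.7
[0.4, -44.0, -9.0] 20.9
[0.4, -48.6, -10.8] 23.1
```

```bash
python3 -m inch '{"travel":[[0,-5,-0.5],[0,-10,-0.9],[0,-15,-1.5],[0,-19.9,-2.3],[0,-24.8,-3.3],[0,-29.7,-4.4],[0,-34.5,-5.7],[0,-39.3,-7.3],[0,-44,-9],[0,-48.6,-10.8]],"roll":[3.5,5.7,7.9,10.1,12.2,14.4,16.6,18.7,20.9,23.1]}' 0 15
python3 - <<'E'
from h import *
arc(-0.14,r=132)
E
```

```text
time: 10.75
ee_pos: [512.9, -54.0, 140.2]
orientation: [-0.644, -0.289, 0.647, -0.289]
ft_force: [3.5, -3.6, -2.9]
width: 18.4
t 10.75 q -0.259 r 130.8 z 140.2 yaw -41.7 want -41.2 Ftan(on tool) -5.02 Frad 0.42 Fz -2.9 width 18.4 tq 0.13
[0.3, -1.6, 1.2] 0.1
[0.3, -3.1, 1.2] 0.8
[0.3, -4.7, 1.2] 1.5
[0.3, -6.3, 1.1] 2.2
[0.3, -7.8, 1.0] 2.8
[0.3, -9.4, 1.0] 3.5
[0.3, -11.0, 0.9] 4.2
[0.3, -12.5, 0.7] 4.9
[0.3, -14.1, 0.6] 5.6
[0.3, -15.7, 0.4] 6.3
```

The reading is 5.0 N, so the screw is turning with the foot in the air. I'll continue in moderate steps.

```bash
python3 -m inch '{"travel":[[0,-1.6,0],[0,-3.1,0],[0,-4.7,0],[0,-6.3,-0.1],[0,-7.8,-0.2],[0,-9.4,-0.2],[0,-11,-0.3],[0,-12.5,-0.5],[0,-14.1,-0.6],[0,-15.7,-0.8]],"roll":[0.7,1.4,2.1,2.8,3.4,4.1,4.8,5.5,6.2,6.9]}' 0 15
python3 - <<'E'
from h import *
arc(-0.05,r=131)
w=snap('wrist');a=snap('scene')
c=cv2.resize(a['img'][150:220,290:420],(780,420),interpolation=cv2.INTER_CUBIC)
cv2.imwrite('pics/g.png',c[...,::-1])
E
```

```text
time: 11.75
ee_pos: [502.1, -42.7, 140.2]
orientation: [-0.66, -0.25, 0.663, -0.25]
ft_force: [2.8, -3.5, -2.5]
width: 18.5
t 11.75 q -0.140 r 130.3 z 140.2 yaw -48.7 want -48.0 Ftan(on tool) -4.45 Frad 0.23 Fz -2.5 width 18.5 tq 0.11
[0.2, -1.2, 0.7] -0.1
[0.2, -2.3, 0.7] 0.4
[0.2, -3.5, 0.6] 0.9
[0.2, -4.7, 0.6] 1.4
[0.2, -5.9, 0.6] 1.9
[0.2, -7.0, 0.5] 2.4
[0.2, -8.2, 0.5] 2.9
[0.2, -9.4, 0.4] 3.4
[0.2, -10.6, 0.3] 4.0
[0.2, -11.7, 0.3] 4.5
```

View pics/g.png

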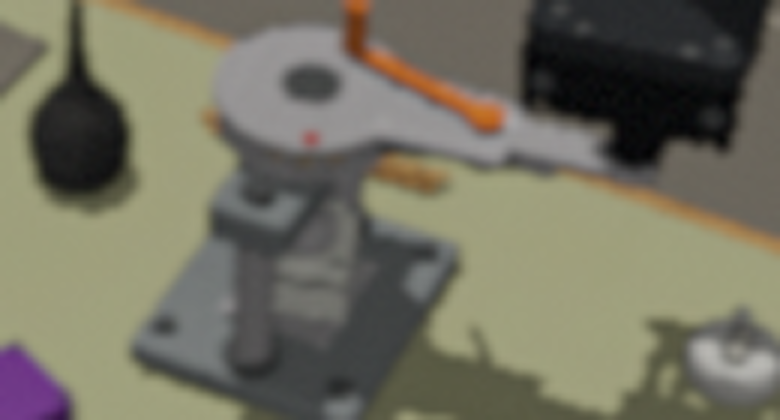

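The view shows the part under the foot and the lever on the green side, but it's too blurred to read the gap. I'll continue in small steps of about 0.075 rad, reading the force each time.

```bash
python3 -m inch '{"travel":[[0,-1,0],[0,-2,0],[0,-3,0],[0,-4,0],[0,-5,-0.1],[0,-6,-0.1],[0,-7,-0.2],[0,-8,-0.2],[0,-9,-0.3],[0,-10,-0.4]],"roll":[0.5,1,1.5,2,2.5,3,3.4,3.8,4.2,4.6]}' 0 15
python3 -c "from h import *;info()"
```

```text
time: 12.85
ee_pos: [495.6, -34.5, 140.2]
orientation: [-0.67, -0.223, 0.672, -0.223]
ft_force: [3.1, -2.7, -4.5]
width: 18.5
t 12.85 q -0.059 r 130.1 z 140.2 yaw -53.2 want -52.6 Ftan(on tool) -4.03 Frad -0.78 Fz -4.5 width 18.5 tq 0.11
```

```bash
python3 -m inch '{"travel":[[0,-1,0],[0,-2,0],[0,-3,0],[0,-4,0],[0,-5,-0.1],[0,-6,-0.1],[0,-7,-0.2],[0,-8,-0.2],[0,-9,-0.3],[0,-10,-0.4]],"roll":[0.5,1,1.5,2,2.5,3,3.4,3.8,4.2,4.6]}' 0 15
python3 -c "from h import *;info()"
```

```text
time: 13.85
ee_pos: [490.0, -26.1, 140.3]
orientation: [-0.678, -0.196, 0.681, -0.196]
ft_force: [4.7, -2.2, -4.9]
width: 18.5
t 13.85 q 0.018 r 129.9 z 140.3 yaw -57.9 want -57.1 Ftan(on tool) -4.39 Frad -2.73 Fz -4.9 width 18.5 tq 0.19
```

```bash
python3 -m inch '{"travel":[[0,-1,0],[0,-2,0],[0,-3,-0.1],[0,-4,-0.2],[0,-5,-0.3],[0,-6,-0.4],[0,-7,-0.5],[0,-8,-0.6],[0,-9,-0.7],[0,-10,-0.8]],"roll":[0.5,1,1.5,2,2.5,3,3.4,3.8,4.2,4.6]}' 0 15
python3 -c "from h import *;info()"
```

```text
time: 14.85
ee_pos: [485.9, -18.7, 140.2]
orientation: [-0.686, -0.167, 0.688, -0.169]
ft_force: [6.1, -6.6, -6.1]
width: 18.6
t 14.85 q 0.084 r 129.5 z 140.2 yaw -62.6 want -60.8 Ftan(on tool) -8.68 Frad -2.08 Fz -6.1 width 18.6 tq 0.13
```

The force jumped from 4.4 to 8.7 N, so the foot is gripping. One small confirming step.

```bash
python3 -m inch '{"travel":[[0,-0.4,0],[0,-0.8,0],[0,-1.2,0],[0,-1.6,0],[0,-2,0],[0,-2.3,0],[0,-2.6,0],[0,-2.9,-0.1],[0,-3.2,-0.1],[0,-3.5,-0.1]],"roll":[0,0,0,0.2,0.4,0.6,0.8,1,1.2,1.4]}' 0 15
python3 -c "from h import *;info()"
```

```text
time: 15.85
ee_pos: [485.4, -17.3, 140.3]
orientation: [-0.689, -0.157, 0.689, -0.161]
ft_force: [6.9, -6.4, -6.1]
width: 18.2
t 15.85 q 0.095 r 129.3 z 140.3 yaw -64.0 want -61.5 Ftan(on tool) -8.96 Frad -3.03 Fz -6.1 width 18.2 tq 0.16
```

```bash
python3 -m inch '{"travel":[[0,-0.4,0],[0,-0.8,0],[0,-1.2,0],[0,-1.6,0],[0,-2,0],[0,-2.4,0],[0,-2.8,0],[0,-3.1,0],[0,-3.4,0],[0,-3.7,0]],"roll":[0,0,0,0,0,0,0,0,0,0]}' 0 15
python3 -c "from h import *;info()"
```

```text
time: 16.85
ee_pos: [484.8, -16.3, 140.3]
orientation: [0.689, 0.155, -0.689, 0.161]
ft_force: [7.5, -7.0, -6.2]
width: 18.1
t 16.85 q 0.104 r 129.4 z 140.3 yaw -64.2 want -62.0 Ftan(on tool) -9.75 Frad -3.34 Fz -6.2 width 18.1 tq 0.10
```

9.75 N, against about 4.4 N in the air, so it is firm and well under 12 N. I'll let go, rise and check.

```bash
python3 -m inch '{"travel":[[0,0,0],[0,0,0],[0,0,0],[0,0,0],[0,0,0],[0,0,0],[-10,0,0],[-25,0,0],[-45,0,0],[-60,0,0]],"roll":[0,0,0,0,0,0,0,0,0,0]}' 0.6 15
python3 -m inch '{"travel":[[-20,0,0],[-40,0,0],[-60,0,15],[-60,0,30],[-60,0,30],[-60,0,30],[-60,0,30],[-60,0,30],[-60,0,30],[-60,0,30]],"roll":[0,0,0,0,0,0,0,0,0,0]}' 0.6 15
python3 - <<'E'
from h import *
b=snap('top');a=snap('scene')
c=cv2.resize(b['img'][130:260,320:450],(400,400),interpolation=cv2.INTER_CUBIC)
d=cv2.resize(a['img'][140:240,300:400],(400,400),interpolation=cv2.INTER_CUBIC)
cv2.imwrite('pics/z.png',np.hstack([c,d])[...,::-1]);info()
E
```

```text
time: 17.85
ee_pos: [485.0, -15.7, 202.1]
orientation: [0.69, 0.155, -0.688, 0.161]
ft_force: [0.8, -0.3, -0.4]
width: 52.1
time: 18.85
ee_pos: [457.9, -28.2, 261.9]
orientation: [0.69, 0.155, -0.689, 0.161]
ft_force: [0.3, 0.0, -0.5]
width: 52.4
t 18.95 q 0.118 r 158.8 z 262.0 yaw -64.2 want -62.7 Ftan(on tool) -0.08 Frad 0.26 Fz 0.2 width 52.1 tq 0.02
```

View pics/z.png

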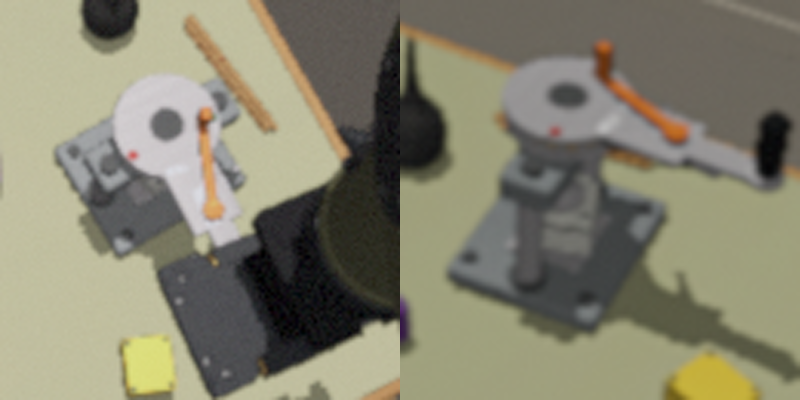

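The lever is at the green dot, the part is under the foot, nothing nearby has moved, and the gripper is clear. Handing in.

```bash
python3 -c "from h import *;print(finish_job())"
```

```text
the job is handed in; nothing more can be done
None
```

The clamp is set to clamping and, by handle force, the foot now holds the aluminium part firmly. I handed the job in at about 19 s of the 67 s allowed.

- **Lever:** I pushed the orange lever over with the shut fingers. The top view showed its tip at the green dot, about 24 mm across the arm.
- **Swing back:** I took the handle to its start stop. It ran freely at about 1.4–1.9 N, then met the stop at 11.5 N at an angle of about -0.62. I read the force only once a second, so I did not pick out single clicks.
- **Clamping:** One forward stroke was enough. The knob took 4.0–5.0 N with the foot in the air, then rose to 8.7, 9.0 and 9.75 N. I stopped at an angle of about +0.10, below the 12 N overtight limit.
- **Last checks:** After letting go, the tool was clear at height 262 mm with no force on it. The last pictures show the lever still at the green dot. The part stands under the foot, and the surroundings that were in view had not moved. The tally counter was hidden or out of frame in them, and the loupe was out of frame; the gripper never went near either at table height.
- **Not confirmed by eye:** The pictures were too coarse to see the foot touching the part, so firmness rests on the force readings alone.

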